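Clear the remote onto its rest, lift the bolt over its keeper, hold the tray ajar

ROBOT

A 7-joint arm with a two-finger parallel gripper is mounted at the origin on the work surface. World frame = base frame: x ahead of the robot, y to its left, z up, the work surface at z = 0. Lengths are in m, angles in rad, forces in N, time in s.
With the tool pointing down it reaches from about 0.425 to 0.875 m from the base axis. Payload 4.7 kg.
Tool frame: the origin (TCP) lies between the finger pads; the fingertips stand 14 mm ahead of it and the grasp point (between the pads) lies 5 mm behind it; z points along the fingers, y is the line along which they close (so a half turn about z gives the same grasp; the last joint's range is limited). The gripper opens to 87 mm and grips with 3 to 60 N. Pads are 19 mm wide; open, the fingers measure 117 mm over their backs; the gripper's body (75 mm by 190 mm) begins 51 mm behind the grasp point.
Start: joints at [1.298, 0.321, -0.07, 1.45, 0.023, 1.371, -0.057], TCP at [0.184, -0.623, 0.237] pointing down, gripper open.
Joint ranges: [-2.86, 2.86], [-0.3, 2.09], [-1.38, 1.24], [0.06, 2.45], [-1.56, 4.7], [0.09, 2.05], [-2.69, 2.69]. Speed limits (rad/s): [2.57, 2.57, 3.14, 3.14, 3.14, 3.14, 3.14].

INTERFACE

Orientations are given as a rotation vector (axis times angle).
In Python, from bench import ctrl gives the robot as it stands.
- The arm moves only by the shell command python3 -m inch 'ROWS' [OPENING] [FORCE]. ROWS is JSON, a list of rows, each a list of 6 numbers: the shift along the world's x, y, z in mm, then the turn, a rotation vector about the world's x, y, z in degrees. In form: [[tx, ty, tz, rx, ry, rz], ...]. A call has 1 to 20 rows; each row is the pose to reach, as a shift and turn from the pose commanded when the call began; what a row does not reach only later rows make up. A row lasts 1/8 s, in which the tool goes at most 62.5 mm and 10.7 degrees, less where a joint would pass 70% of its speed; a pose out of reach is approached as far as the arm can. A call with a gripper value outside its range is refused whole. OPENING is the finger opening in mm, from 0 to 87, set as the call begins (- or left out, the last holds). The fingers move at their own pace and stop on an object; FORCE is the grip in N (left out, the last holds). Time passes only in rows, so rows that repeat a pose let the fingers close. It gives the time, the measured TCP pose, the force, the opening and the grip force at its end, in the units of the state.
- ctrl.get_state(): the state, without advancing time (a new reading comes with each control period).
- ctrl.get_image(name): name is "side" or "top"; returns (picture, depth): 480x640x3 uint8, red, green, blue; 480x640 float32, m along the optical axis (not along the pixel's ray), 0 where there is no reading.
- ctrl.camera_params(name): a dict with "mtx" (3x3 intrinsics, pixels), "dist_coeffs" ([k1, k2, p1, p2, k3] as OpenCV has them; the pictures are not rectified), "T" (4x4, takes a point from camera to world coordinates). Camera axes: x right, y down, z forward; pixel columns grow to the right and rows downward; lengths in m; the calibration is good to about 2 mm. A picture is of the moment at which its call begins. camera_params takes no time and is no camera call.
- ctrl.close_job(): hands the job in; it is judged then, once.
The state is a dict: "time": time; "joint_positions": joint angles; "qd": joint speeds; "joint_torque": joint torques, N m; "position": TCP position; "tool_rot": TCP orientation; "ft_force": force on the tool from outside, world axes, zero at the start; "torque": the same for the moment, N m; "grip_width": opening from 0.0 (shut) to 1.0 (fully open); "grip_force": force on a finger pad.
Only numpy, scipy, OpenCV 4.12 (cv2) and the standard library are available. Lean on these libraries where they do the work, as an engineer would, in place of code of your own. Each camera call takes 0.05 s, during which the arm holds its last target. There are 200 camera calls.

TASK

The remote control is lying in the way of the organizer's pull-out tray: first lay it, buttons up, centred lengthwise along the top of the narrow wooden rest, and let go of it. Then take the steel pull on the tray front, lift its sagging bolt over the bent keeper while pulling the tray out, without forcing the bolt against the keeper, and finish still holding the pull, with the bolt held up (higher than the keeper) and the sprung tray held about 10 cm open. Leave the dish, the keys and the nail clipper where they are.

Things in the scene. Friction and masses are not known exactly. Their poses are not given: they have to be found in the camera images.
- organizer: Fixed white plastic drawer organizer, housing 200 (x) x 220 (y) x 68 mm (z), one pull-out tray. Origin: centre of the housing's underside, on the console. x points to its back: the tray comes out along -x. The tray front is a 12 mm panel reaching to x = -112 mm, from 10 to 62 mm above the console.
- rest: Fixed wooden rest for the remote: base plate 140 x 70 x 10 mm with an upright rib on its middle line, 130 mm long (x), only 26 mm wide (y), flat level top 60 mm above the console. Origin: centre of the underside; x along the rib. It stands left or right of the organizer's front, the dish on the other side.
- remote: Loose grey plastic remote control, 150 (x, long) x 42 (y) x 20 mm (z), about 0.11 kg, lying buttons up on the console in front of the tray. Origin: centre of the underside; z up through the buttons. On the rest it lies over the rib's centre, long axis along the rib, either way round.
- latch: Steel bolt with pull, middle of the tray front. Origin: middle of the pull, a plate 34 (x) x 12 (y) x 26 mm (z) sticking out towards the robot, 22 mm wide (y) flange at its end; grip across y. Axes as organizer; shut and down it is at (-144, 0, 63) mm in the organizer's frame. Bolt rod: upright, 10 mm thick, at x = 22, lower end 53 mm below the origin. Moves with joints tray and bolt.
- keeper: Fixed bent steel keeper at the organizer's foot; origin and axes those of the organizer. Its upturned lip, 44 mm wide (y), stands at x = -136 to -140 mm, top 22 mm above the console. The shut bolt rod hangs behind it, end 10 mm above the console, with 9 mm play. Raised 12 mm or more it passes over; it is past the lip once the tray is 23 mm out.
- tray (a joint): Slide of the tray, m: 0 shut, grows as it comes out (along the organizer's -x), stop at 0.15. A spring shuts it: about 2 N at 0, 5 N at 0.10.
- bolt (a joint): Vertical slide of the bolt on the tray, m: 0 down, stop at 0.026. Its weight and a spring push it down with about 2 to 3 N. More than 0.012 clears the keeper.
- dish: Loose dark blue ceramic dish, 110 mm across, 35 mm high; leave it alone. Origin: centre of the underside.
- keys: Loose set of three aluminium keys on a ring, about 85 mm across, 6 mm high, on the console to the left of the organizer; leave it alone. Origin: centre of the ring, underside.
- clipper: Loose steel nail clipper, 60 x 13 x 13 mm, on top of the organizer; leave it alone. Origin: centre of the underside.
Mind the look-alikes: they are no part of the job. Of the things shaped like the remote, the grey one is meant.

How it is judged:
On the way, in this order (a step that is already met when the one before it is completed fails the run):
1. the remote lies centred along the top of the rest, let go, with the tray still shut (x of remote in the frame of rest between -0.03 and 0.03 m and y of remote in the frame of rest between -0.01 and 0.01 m and z of remote in the frame of rest between 0.055 and 0.065 m and angle between the x axis of remote and the x axis of rest, either way round below 0.2 rad and angle between remote's own z axis and vertical below 0.1 rad and contact force between remote and rest above 0.3 N and contact force between the arm and remote below 0.05 N and linear speed of remote below 0.03 m/s and value of joint tray below 0.012 m), for 0.3 s.
2. the raised bolt has been carried over the keeper by pulling the tray (value of joint tray above 0.026 m and value of joint bolt above 0.01 m), for 0.02 s.
At the end, for the whole second after the job is handed in: The gripper still holds the pull (over 1.5 N): tray still, 80 to 120 mm out, bolt raised over 12 mm, clear of the keeper. The remote rests on the rib, within 10 mm across and 30 mm along of its middle and 0.2 rad of its direction, level, buttons up (x of remote in the frame of rest between -0.03 and 0.03 m and y of remote in the frame of rest between -0.01 and 0.01 m and z of remote in the frame of rest between 0.055 and 0.065 m and angle between the x axis of remote and the x axis of rest, either way round below 0.2 rad and angle between remote's own z axis and vertical below 0.1 rad and contact force between remote and rest above 0.3 N and value of joint tray between 0.08 and 0.12 m and velocity of joint tray between -0.02 and 0.02 m/s and value of joint bolt above 0.012 m and contact force between the fingers and latch above 1.5 N and contact force between latch and keeper below 0.5 N); the arm keeps its last pose, push and grip.
It fails at once if the dish, the keys or the clipper are moved more than 25 mm (distance of any of dish, keys, clipper from where it was at the start of the episode above 0.025 m).
It fails at once if the bolt is forced against the keeper with more than 40 N (contact force between latch and keeper above 40 N).
It also fails if it takes over 58 s, if anything falls off the work surface, if the arm or the gripper's body presses on something with over 40 N, if the wrist force passes 120 N, or if a joint passes its speed limit or range.

## Working session

There is one attempt and no reset: what is moved stays moved. The work goes in short steps, Python scripts to look and compute and a shell command to move; the robot and the scene stay as the last step left them, time stands still between calls to the robot, and variables do not carry over. Pictures are saved under pics/ and viewed, at most 10 in all, crops included, and the job is handed in when it is done.

```bash
mkdir -p pics; ls
cat > h.py <<'E'
import numpy as np,cv2
from bench import ctrl
def world(name,depth,uv):
    p=ctrl.camera_params(name);K=np.array(p["mtx"]);d=np.array(p["dist_coeffs"]);T=np.array(p["T"])
    uv=np.array(uv,float).reshape(-1,2)
    n=cv2.undistortPoints(uv.reshape(-1,1,2),K,d).reshape(-1,2)
    z=np.array([depth[int(round(v)),int(round(u))] for u,v in uv])
    P=np.c_[n*z[:,None],z]
    return P@T[:3,:3].T+T[:3,3]
def plane(name,uv,h):
    p=ctrl.camera_params(name);K=np.array(p["mtx"]);d=np.array(p["dist_coeffs"]);T=np.array(p["T"])
    n=cv2.undistortPoints(np.array(uv,float).reshape(-1,1,2),K,d).reshape(-1,2)
    r=np.c_[n,np.ones(len(n))]@T[:3,:3].T
    return T[:3,3]+r*((h-T[2,3])/r[:,2])[:,None]
E
python3 - <<'E'
from h import *
for n in("top","side"):
    im,d=ctrl.get_image(n);cv2.imwrite(f"pics/{n}0.png",im[...,::-1]);np.savez(f"{n}0.npz",im=im,d=d)
    print(n,np.round(ctrl.camera_params(n)["T"],3).tolist())
s=ctrl.get_state();print(s)
E
```

```text
pics
top [[0.021, -0.995, 0.102, 0.399], [-1.0, -0.022, -0.009, 0.03], [0.012, -0.102, -0.995, 1.28], [0.0, 0.0, 0.0, 1.0]]
side [[-0.972, -0.124, 0.2, 0.297], [-0.235, 0.551, -0.801, 0.978], [-0.01, -0.825, -0.564, 0.755], [0.0, 0.0, 0.0, 1.0]]
{'time': 0.1, 'joint_positions': array([ 1.29809229,  0.32174562, -0.0700739 ,  1.45157958,  0.02259554,
        1.37076197, -0.05688878]), 'qd': array([ 8.12765993e-05, -8.77206674e-04, -1.05156472e-03, -3.73202112e-03,
       -2.85551062e-04,  4.07398163e-04,  1.29421591e-04]), 'joint_torque': array([ 2.93243420e-04, -4.92570233e+01, -4.05948199e-01, -3.13399279e+01,
       -6.40338636e-02,  3.94484529e-02,  7.63712251e-05]), 'position': array([ 0.18369426, -0.62301244,  0.23555953]), 'tool_rot': array([-3.10768176e+00, -4.48773182e-01,  5.25114589e-04]), 'ft_force': array([ 0.112202  , -0.22139414, -0.17660921]), 'torque': array([-0.03475438,  0.01129965,  0.01726456]), 'grip_force': 0.0, 'grip_width': 1.0030413141685262}
```

View pics/top0.png

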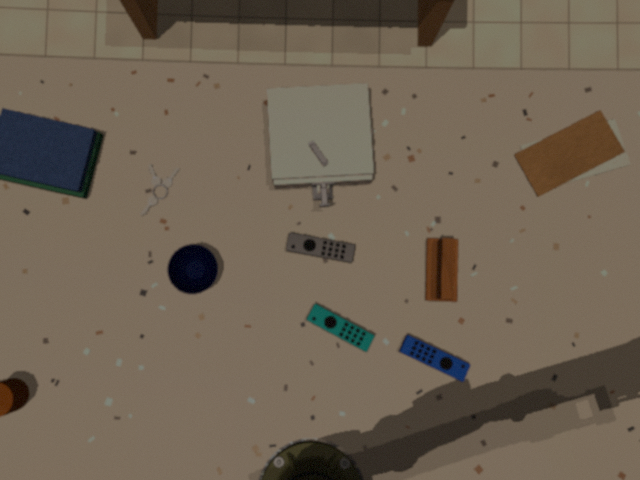

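View pics/side0.png

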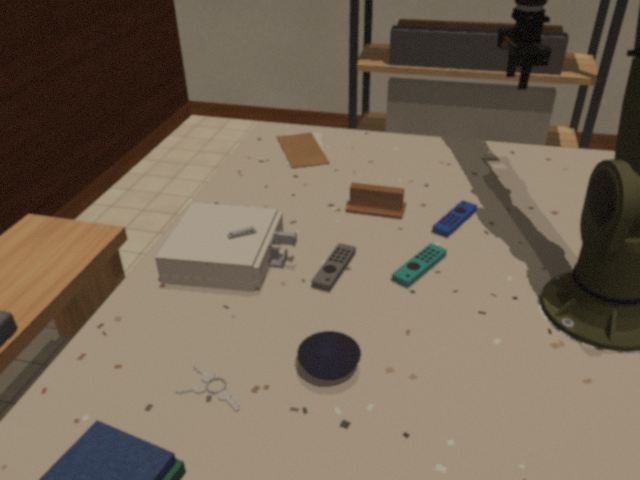

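The top view shows the grey remote at about (320,247), the rest at (442,268) to the right, the organizer at (320,135) with its pull at (322,195), the dish at (193,268) and the keys at (161,190). The side view agrees. Next I'll measure by mask, ray and depth.

```bash
cat >> h.py <<'E'
def cloud(name,im,d,box):
    u0,v0,u1,v1=box;uu,vv=np.meshgrid(np.arange(u0,u1),np.arange(v0,v1));uv=np.c_[uu.ravel(),vv.ravel()]
    return uv,world(name,d,uv),im[uv[:,1],uv[:,0]].astype(int)
def rect(P):
    (c,s,a)=cv2.minAreaRect((P[:,:2]*1000).astype(np.float32));
    if s[0]<s[1]: s=s[::-1];a+=90
    return np.round(c,1),np.round(s,1),round((a+90)%180-90,1)
E
python3 - <<'E'
from h import *
def big(uv,m):
    M=np.zeros((480,640),np.uint8);M[uv[m,1],uv[m,0]]=1
    n,l,st,_=cv2.connectedComponentsWithStats(M);k=1+np.argmax(st[1:,4]);return l[uv[:,1],uv[:,0]]==k
f=np.load("top0.npz");im,d=f["im"],f["d"]
for nm,box,lo,hi,h in [("remote",(275,222,368,272),.012,.03,.02),("rib",(415,225,470,310),.05,.07,.06),("base",(415,225,470,310),.005,.02,.01),("org",(250,70,390,200),.058,.08,.068),("pull",(300,186,345,215),.04,.12,.076),("dish",(160,235,225,300),.02,.05,.035)]:
    uv,P,c=cloud("top",im,d,box);m=big(uv,(P[:,2]>lo)&(P[:,2]<hi));
    if nm=="remote": pass
    Q=plane("top",uv[m],h)
    print(nm,m.sum(),"z",np.round(np.median(P[m,2])*1000,1),"depthrect",rect(P[m]),"planerect",rect(Q))
# colour check of remote and rest
for nm,box,h,t in [("remote",(275,222,368,272),.02,lambda c:c.max(1)<112),("rest",(415,225,470,310),.01,lambda c:c[:,0]-c[:,2]>45)]:
    uv,P,c=cloud("top",im,d,box);m=big(uv,t(c));print(nm,m.sum(),rect(plane("top",uv[m],h)))
f=np.load("side0.npz");im,d=f["im"],f["d"]
for nm,box,lo,hi in [("remote",(305,238,362,295),.012,.03),("rib",(340,180,410,220),.053,.07),("pull",(272,225,300,270),.03,.1)]:
    uv,P,c=cloud("side",im,d,box);m=big(uv,(P[:,2]>lo)&(P[:,2]<hi));print("side",nm,m.sum(),rect(P[m]),np.round(P[m].min(0),3),np.round(P[m].max(0),3))
cv2.imwrite("pics/z.png",np.vstack([cv2.resize(np.load("top0.npz")["im"][170:220,290:356,::-1],(792,600))[:300*2:2],cv2.resize(im[215:275,250:310,::-1],(792,300))]))
E
```

```text
remote 1285 z 19.7 depthrect (array([526. ,  -9.5]), array([149.8,  42.5]), 80.5) planerect (array([525.5,  -9.5]), array([149.4,  42.6]), 80.5)
rib 793 z 59.5 depthrect (array([ 484.4, -280.1]), array([129. ,  27.8]), -1.4) planerect (array([ 484.2, -278.9]), array([128.6,  28.5]), -1.6)
base 1029 z 10.0 depthrect (array([ 484.3, -280. ]), array([140.2,  74.2]), -1.3) planerect (array([ 484.1, -279.4]), array([139.6,  72.7]), -0.4)
org 9735 z 68.0 depthrect (array([750. ,  -4.2]), array([254.3, 219.6]), 4.5) planerect (array([749.9,  -4.1]), array([250.2, 219.3]), 4.5)
pull 189 z 73.9 depthrect (array([634.3, -12.4]), array([48.3, 24.4]), 2.7) planerect (array([629.4, -11.9]), array([46.2, 24.2]), 4.1)
dish 792 z 30.1 depthrect (array([470.9, 265.6]), array([106.4, 106.2]), 0.7) planerect (array([470.8, 265.5]), array([106.2, 105.1]), 2.2)
remote 1554 (array([523. ,  -9.1]), array([156.4,  57.5]), 80.5)
rest 1701 (array([ 485. , -279.4]), array([139.4,  68.4]), -0.4)
side remote 925 (array([525.4,  -9. ]), array([154.3,  44.5]), 80.2) [ 0.494 -0.088  0.012] [0.557 0.069 0.024]
side rib 388 (array([ 482.5, -279.1]), array([129.,  33.]), -1.3) [ 0.418 -0.296  0.053] [ 0.547 -0.262  0.063]
side pull 440 (array([647.6, -52.5]), array([116.4,  52.5]), -73.7) [ 0.609 -0.106  0.03 ] [0.676 0.006 0.08 ]
```

View pics/z.png

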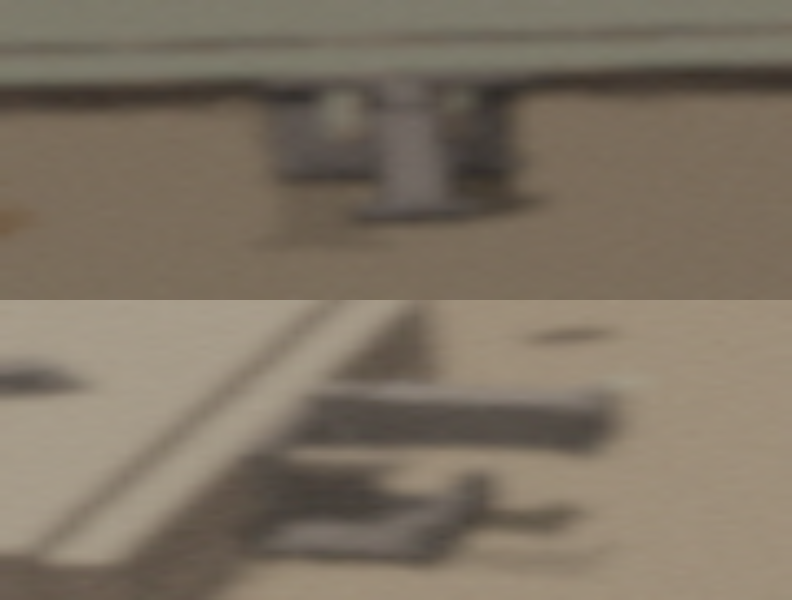

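The crop shows the pull plate with its end flange (top crop around (410,150)) and the keeper lip below it. The measured sizes match the given ones: remote 150x42, rib 129x28 at z 60, organizer yaw 4.5°. From the organizer's frame the pull should be at (633,-13), and I measure (634,-12). When I grip the remote, the gripper's body (56 mm behind the TCP) reaches to about the flange, whose top is at 76 mm, so I'll grip high at TCP z of about 24 mm.

```bash
python3 -m inch '[[24,44,0,0,0,4.6],[49,88,0,0,0,9.2],[73,131,0,0,0,13.7],[98,175,0,0,0,18.3],[122,219,0,0,0,22.9],[147,263,0,0,0,27.5],[171,307,0,0,0,32.1],[195,350,0,0,0,36.6],[220,394,0,0,0,41.2],[244,438,0,0,0,45.8],[269,482,0,0,0,50.4],[293,526,0,0,0,55],[317,570,0,0,0,59.5],[342,613.5,0,0,0,64.1],[342,613.5,0,0,0,64.1],[342,613.5,0,0,0,64.1],[342,613.5,0,0,0,64.1]]' 87 25
python3 - <<'E'
from h import *
from scipy.spatial.transform import Rotation as R
s=ctrl.get_state();M=R.from_rotvec(s["tool_rot"]).as_matrix();print(s["position"],np.degrees(np.arctan2(M[1,1],M[0,1])),M[:,2],np.round(s["joint_positions"],2))
f=np.load("top0.npz");uv,P,c=cloud("top",f["im"],f["d"],(250,70,390,200));m=(P[:,2]>.0655)&(P[:,2]<.071)&(P[:,0]>.677)
print(rect(P[m])); uv,P,c=cloud("top",f["im"],f["d"],(300,186,345,215));m=(P[:,2]>.066)&(P[:,2]<.085)&(P[:,0]<.66);print(rect(P[m]),m.sum())
E
```

```text
time: 2.22
position: [0.5254, -0.0117, 0.2363]
tool_rot: [2.4, 2.027, -0.002]
ft_force: [-0.7, 0.1, -1.0]
grip_width: 1.0
grip_force: 0.0
[ 0.52536237 -0.01168947  0.23633142] -9.630841924348056 [-6.12014980e-04 -8.38769238e-04 -9.99999461e-01] [ 0.66  0.1  -0.73  1.74  0.07  1.33 -0.25]
(array([775.2,  -2.1]), array([219.2, 200.3]), -85.5)
(array([631.2, -13.8]), array([42. , 21.4]), 2.6) 126
```

```bash
python3 -m inch '[[0,0,-40,0,0,0],[0,0,-80,0,0,0],[0,0,-120,0,0,0],[0,0,-150,0,0,0],[0,0,-175,0,0,0],[0,0,-190,0,0,0],[0,0,-202,0,0,0],[0,0,-212,0,0,0],[0,0,-212,0,0,0],[0,0,-212,0,0,0]]'
```

```text
time: 3.48
position: [0.5264, -0.0099, 0.0251]
tool_rot: [2.396, 2.03, 0.001]
ft_force: [0.1, -0.2, 0.1]
grip_width: 0.997
grip_force: 0.0
```

Clean descent with no contact. Now I'll close and lift.

```bash
python3 -m inch '[[0,0,-1,0,0,0],[0,0,-1,0,0,0],[0,0,-1,0,0,0],[0,0,-1,0,0,0],[0,0,-1,0,0,0],[0,0,-1,0,0,0],[0,0,-1,0,0,0],[0,0,-1,0,0,0]]' 20 30 && python3 -m inch '[[0,0,5,0,0,0],[0,0,15,0,0,0],[0,0,30,0,0,0],[0,0,50,0,0,0],[0,0,75,0,0,0],[0,0,100,0,0,0],[0,0,120,0,0,0],[0,0,120,0,0,0]]'
```

```text
time: 4.47
position: [0.526, -0.01, 0.0237]
tool_rot: [2.397, 2.03, 0.0]
ft_force: [1.0, -0.7, -0.7]
grip_width: 0.478
grip_force: 30.0
time: 5.48
position: [0.5274, -0.0099, 0.1463]
tool_rot: [2.394, 2.028, 0.005]
ft_force: [-0.4, 0.6, -1.7]
grip_width: 0.475
grip_force: 30.0
```

```bash
python3 -m inch '[[-3,-20,0,0,0,-6],[-7,-45,0,0,0,-13],[-11,-70,0,0,0,-20],[-15,-95,0,0,0,-28],[-19,-120,0,0,0,-36],[-23,-145,0,0,0,-44],[-27,-170,0,0,0,-52],[-31,-195,0,0,0,-60],[-35,-220,0,0,0,-68],[-38,-245,0,0,0,-75],[-40,-260,0,0,0,-80],[-41.5,-270,0,0,0,-82],[-41.5,-270,0,0,0,-82],[-41.5,-270,0,0,0,-82],[-41.5,-270,0,0,0,-82]]'
python3 - <<'E'
from h import *
for n in("top","side"):
    im,d=ctrl.get_image(n);np.savez(f"{n}1.npz",im=im,d=d)
    cv2.imwrite(f"pics/{n}1.png",cv2.resize(im[60:260,240:520,::-1] if n=="side" else im[180:380,340:620,::-1],None,fx=1.4,fy=1.4))
a=[cv2.imread(f"pics/{n}1.png") for n in("top","side")];cv2.imwrite("pics/b1.png",np.hstack(a))
E
```

```text
time: 7.35
position: [0.4846, -0.2791, 0.1436]
tool_rot: [-3.141, 0.037, -0.0]
ft_force: [0.0, -0.3, -1.1]
grip_width: 0.477
grip_force: 30.0
```

View pics/b1.png

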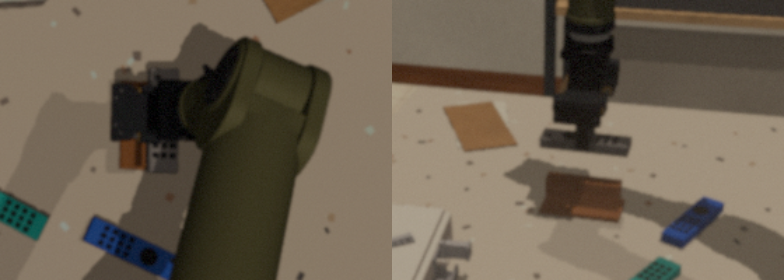

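The remote is held level and parallel above the rib, at about crop (585,142). I'll lower it 60 mm.

```bash
python3 -m inch '[[0,0,-15,0,0,0],[0,0,-30,0,0,0],[0,0,-42,0,0,0],[0,0,-50,0,0,0],[0,0,-55,0,0,0],[0,0,-58,0,0,0],[0,0,-59,0,0,0],[0,0,-60,0,0,0],[0,0,-60,0,0,0],[0,0,-60,0,0,0]]'
```

```text
time: 8.7
position: [0.4844, -0.28, 0.0838]
tool_rot: [3.141, -0.04, 0.0]
ft_force: [-0.3, -0.2, -1.8]
grip_width: 0.476
grip_force: 30.0
```

```bash
python3 -m inch '[[0,0,-0.5,0,0,0],[0,0,-1,0,0,0],[0,0,-1,0,0,0],[0,0,-1,0,0,0]]'
```

```text
time: 9.2
position: [0.4845, -0.2801, 0.0836]
tool_rot: [3.141, -0.04, 0.0]
ft_force: [-1.8, 1.6, 5.1]
grip_width: 0.482
grip_force: 30.0
```

Contact at 5 N and position held, so it's on the rib. Now I'll open, retreat up and check.

```bash
python3 -m inch '[[0,0,0.5,0,0,0],[0,0,0.5,0,0,0],[0,0,0.5,0,0,0],[0,0,0.5,0,0,0],[0,0,0.5,0,0,0],[0,0,20,0,0,0],[0,0,45,0,0,0],[0,0,80,0,0,0],[0,0,120,0,0,0]]' 80 && python3 -m inch '[[15,30,0,0,0,1],[33,65,0,0,0,2],[52,110,0,0,0,3],[75,155,0,0,0,4],[100,200,0,0,0,5],[120,235,0,0,0,6],[137,257,0,0,0,6],[147,266,0,0,0,6],[147,266,0,0,0,6],[147,266,0,0,0,6]]' 60
python3 - <<'E'
from h import *
for n,b in(("top",(410,215,480,320)),("side",(335,165,415,220))):
    im,d=ctrl.get_image(n)
    uv,P,c=cloud(n,im,d,b);m=(P[:,2]>.07)&(P[:,2]<.09);print(n,m.sum(),np.median(P[m,2]),rect(P[m]))
    if n=="side": cv2.imwrite("pics/s2.png",im[...,::-1])
    else: np.savez("top2.npz",im=im,d=d)
E
```

```text
time: 10.32
position: [0.4843, -0.2799, 0.2049]
tool_rot: [3.141, -0.04, 0.001]
ft_force: [-0.5, -0.5, -0.3]
grip_width: 0.918
grip_force: 0.0
time: 11.58
position: [0.631, -0.0158, 0.2027]
tool_rot: [3.138, 0.121, -0.001]
ft_force: [-0.6, 1.3, -0.3]
grip_width: 0.691
grip_force: 0.0
top 1466 0.07979417556120982 (array([ 483.5, -279.4]), array([148.9,  43.3]), -1.4)
side 702 0.0786385183909829 (array([ 482.3, -277.6]), array([150.5,  52.8]), -3.5)
```

View pics/s2.png

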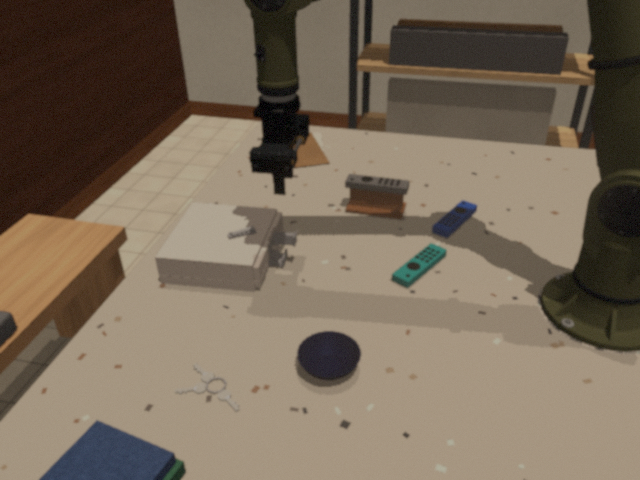

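The remote lies on the rib at (377,190) px, measured at (483.5,-279.4) with yaw -1.4° and top at 80 mm, and everything else is undisturbed. Now I'll descend on the pull.

```bash
python3 -m inch '[[0,0,-30,0,0,0],[0,0,-60,0,0,0],[0,0,-90,0,0,0],[0,0,-110,0,0,0],[0,0,-125,0,0,0],[0,0,-135,0,0,0],[0,0,-142,0,0,0],[0,0,-145,0,0,0],[0,0,-145,0,0,0],[0,0,-145,0,0,0]]' 60
python3 - <<'E'
from bench import ctrl
print(ctrl.get_state()["ft_force"],ctrl.get_state()["position"])
E
```

```text
time: 12.92
position: [0.6317, -0.014, 0.0581]
tool_rot: [3.139, 0.124, 0.001]
ft_force: [-0.0, -0.9, -0.2]
grip_width: 0.696
grip_force: 0.0
[-0.04271247 -0.85440127 -0.18722552] [ 0.6317408  -0.01396644  0.05810989]
```

```bash
python3 -m inch '[[0,0,0,0,0,0],[0,0,0,0,0,0],[0,0,0,0,0,0],[0,0,0,0,0,0],[0,0,0,0,0,0],[0,0,0,0,0,0],[0,0,0,0,0,0],[0,0,0,0,0,0]]' 0 45
```

```text
time: 13.92
position: [0.6314, -0.0144, 0.0576]
tool_rot: [3.139, 0.124, -0.0]
ft_force: [0.2, -1.3, 0.2]
grip_width: 0.133
grip_force: 45.0
```

The opening is 11.6 mm, which is the plate. Lift 20 mm.

```bash
python3 -m inch '[[0,0,3,0,0,0],[0,0,7,0,0,0],[0,0,11,0,0,0],[0,0,15,0,0,0],[0,0,18,0,0,0],[0,0,20,0,0,0],[0,0,20,0,0,0],[0,0,20,0,0,0]]'
```

```text
time: 14.92
position: [0.6314, -0.0143, 0.0775]
tool_rot: [3.139, 0.124, -0.0]
ft_force: [1.0, -3.5, -3.3]
grip_width: 0.132
grip_force: 45.0
```

The wrist sees -3.3 N, which fits the bolt's weight plus spring, and it isn't at the stop. Pull along (-0.997,-0.078).

```bash
python3 -m inch '[[-3,-0.2,0,0,0,0],[-8,-0.6,0,0,0,0],[-14,-1.1,0,0,0,0],[-21,-1.6,0,0,0,0],[-28,-2.2,0,0,0,0],[-35,-2.7,0,0,0,0],[-43,-3.4,0,0,0,0],[-51,-4,0,0,0,0],[-59,-4.6,0,0,0,0],[-67,-5.3,0,0,0,0],[-75,-5.9,0,0,0,0],[-83,-6.5,0,0,0,0],[-90,-7.1,0,0,0,0],[-96,-7.5,0,0,0,0],[-99.7,-7.8,0,0,0,0],[-99.7,-7.8,0,0,0,0],[-99.7,-7.8,0,0,0,0],[-99.7,-7.8,0,0,0,0]]'
python3 - <<'E'
from h import *
print(ctrl.get_state()["position"],ctrl.get_state()["ft_force"])
for n in("top","side"):
    im,d=ctrl.get_image(n)
    if n=="top":
        uv,P,c=cloud(n,im,d,(410,215,480,320));m=(P[:,2]>.07)&(P[:,2]<.09);print(np.median(P[m,2]),rect(P[m]))
        uv,P,c=cloud(n,im,d,(250,140,400,260));
        for lo,hi in((.05,.066),(.066,.08)):
            m=(P[:,2]>lo)&(P[:,2]<hi);print(lo,m.sum(),rect(P[m]))
    else: cv2.imwrite("pics/s3.png",cv2.resize(im[130:330,140:420,::-1],None,fx=2.8,fy=2.8))
E
```

```text
time: 17.18
position: [0.5328, -0.022, 0.0784]
tool_rot: [3.138, 0.124, 0.005]
ft_force: [5.5, -4.1, -2.4]
grip_width: 0.14
grip_force: 45.0
[ 0.53282232 -0.02202088  0.07840268] [ 5.49506743 -4.14464897 -2.35278179]
0.07980983750096748 (array([ 483.4, -279.2]), array([148.7,  43.5]), -1.4)
0.05 832 (array([662.8, -11.3]), array([220.2, 197.4]), -85.7)
0.066 2954 (array([712.5,  -6.6]), array([219.6,  84.4]), -88.6)
```

View pics/s3.png

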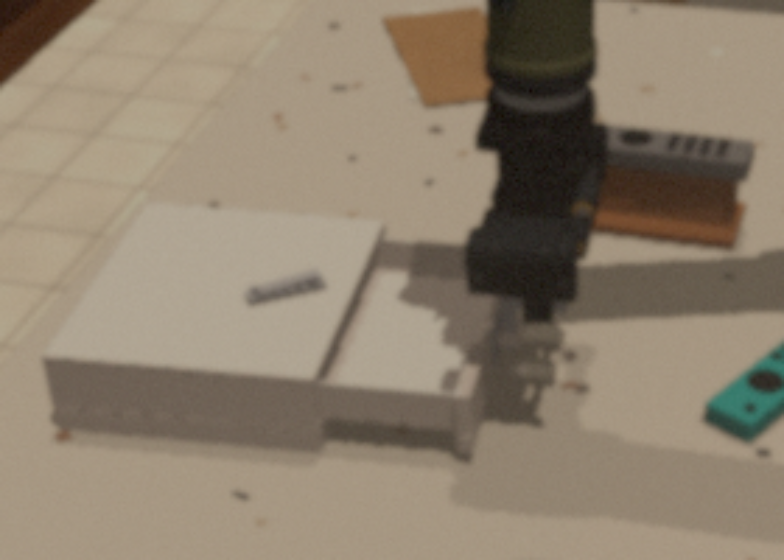

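The side crop shows the tray out (front at about (465,400)), the pull gripped and the remote on the rib. The travel is 99 mm, the wrist forces match the tray and bolt springs, and nothing is moving. I'm handing in.

```bash
python3 -c "
from bench import ctrl
print(ctrl.close_job())"
```

```text
the job is handed in; nothing more can be done
None
```

I handed the job in after about 17 s of robot time, but got no verdict back: the remote lies centred on the rest, and the gripper still holds the pull with the bolt raised about 20 mm and the tray about 99 mm open.

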